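Switch on the desk lamp at the switch box

ROBOT

A 6-joint arm with a two-finger parallel gripper is mounted at the origin on the work surface. World frame = base frame: x ahead of the robot, y to its left, z up, the work surface at z = 0. Lengths are in mm, angles in rad, forces in N, time in s.
With the tool pointing down it reaches from about 275 to 750 mm from the base axis. Payload 10.2 kg.
Tool frame: the origin (TCP) lies where the fingers leave the gripper's body, on its centre line; the fingertips stand 73 mm ahead of it and the grasp point (between the pads) lies 54 mm ahead of it; z points along the fingers, y is the line along which they close (so a half turn about z gives the same grasp; the last joint's range is limited). The gripper opens to 85 mm and grips with 20 to 120 N. Pads are 22 mm wide; open, the fingers measure 114 mm over their backs; the gripper's body (76 mm by 85 mm) begins 54 mm behind the grasp point. The pads swing forward as they close: fully open they stand 13 mm farther back than shut.
Start: joints at [-1.398, 0.313, 1.498, -0, 1.331, -0.223], TCP at [202.4, -484.423, 303.894] pointing down, gripper open.
Joint ranges: [-2.94, 2.94], [-0.97, 2.17], [0.19, 2.56], [-1.23, 4.37], [0.02, 3.11], [-2.88, 2.88]. Speed limits (rad/s): [2.39, 2.39, 3.01, 3.14, 3.14, 3.14].

INTERFACE

Orientations are given as a unit quaternion [w, x, y, z].
In Python, from rig import ctrl gives the robot as it stands.
- The arm moves only by the shell command python3 -m creep 'ROWS' [OPENING] [FORCE]. ROWS is JSON, a list that holds one entry, the list of rows, each a list of 6 numbers: the shift along the world's x, y, z in units of 25 mm (1.0 is 25 mm), then the turn, a rotation vector about the world's x, y, z in units of 5 degrees (1.0 is 5 degrees). In form: [[[x, y, z, ax, ay, az], ...]]. A call has 1 to 20 rows; each row is the pose to reach, as a shift and turn from the pose commanded when the call began; what a row does not reach only later rows make up. A row lasts 1/12 s, in which the tool goes at most 41.7 mm and 7.16 degrees, less where a joint would pass 70% of its speed; a pose out of reach is approached as far as the arm can. A call with a gripper value outside its range is refused whole. OPENING is the finger opening in mm, from 0 to 85.4, set as the call begins (- or left out, the last holds). The fingers move at their own pace and stop on an object; FORCE is the grip in N (left out, the last holds). Time passes only in rows, so rows that repeat a pose let the fingers close. It gives the time, the measured TCP pose, the force, the opening and the grip force at its end, in the units of the state.
- ctrl.sense(): the state, without advancing time (a new reading comes with each control period).
- ctrl.capture(name): name is "side" or "top"; returns a dict with "image" (400x640x3 uint8, red, green, blue), "fx", "fy", "cx", "cy" (pixels), "R" (3x3) and "t" (3): a world point X has camera coordinates R X + t. Camera axes: x right, y down, z forward; pixel columns grow to the right and rows downward; lengths in mm; the calibration is good to about 2 mm. A picture is of the moment at which its call begins. There is no depth.
- ctrl.finish_job(): hands the job in; it is judged then, once.
The state is a dict: "time_s": time; "joints": joint angles; "dq": joint speeds; "tau": joint torques, N m; "eef_pos": TCP position; "ee_rot": TCP orientation; "force": force on the tool from outside, world axes, zero at the start; "wrist_torque": the same for the moment, N m; "grip_width": opening from 0.0 (shut) to 1.0 (fully open); "grip_force": force on a finger pad.
Only numpy, scipy, OpenCV 4.12 (cv2) and the standard library are available. Lean on these libraries where they do the work, as an engineer would, in place of code of your own. Each camera call takes 0.05 s, during which the arm holds its last target. There are 200 camera calls.

TASK

Switch on the desk lamp at the white switch box, where all three toggle levers are off: with your fingertips, first push the long main lever in the middle over so that it snaps to its other position, then do the same with the short lever at the end of the box where the lamp stands. Leave the other short lever off, push gently without pinching the levers or shoving or lifting the box, and do not disturb the lamp, vase, mug or stapler.

Things in the scene. Friction and masses are not known exactly. Their poses are not given: they have to be found in the camera images.
- switchbox: loose white steel box, 1.8 kg (give or take 15 %), 110 mm (its x) by 250 mm (its y), top 45 mm up (collars round levers to 49 mm). Origin: centre of its underside, z up. -x faces roughly the robot; +y is its left end seen from there. Three levers in a row along y, 80 mm apart, swing in its x-z plane. Slides if pushed with some 10 N. Each end's lever feeds what stands beyond that end
- main_lever (a joint): long main toggle lever in the middle of the box: steel bar 10 mm thick, ball 18 mm at its tip, tip 68 mm from the pivot. Joint in rad: 0 = off, leaning 0.45 from upright to the box's -x side; 0.9 = on, leaning as far to +x; 0.45 = upright, unstable: a spring snaps it to the side it is on. About 2.5 N at the tip starts it moving, less near the centre
- left_lever (a joint): short toggle lever near the box's +y end: steel bar 8 mm thick, ball 13 mm at its tip, tip 42 mm from the pivot. Joint in rad: 0 = off, leaning 0.45 from upright to the box's -x side; 0.9 = on, leaning as far to +x; 0.45 = upright, unstable: a spring snaps it to the side it is on. About 2.5 N at the tip starts it moving, less near the centre
- right_lever (a joint): short toggle lever near the box's -y end: steel bar 8 mm thick, ball 13 mm at its tip, tip 42 mm from the pivot. Joint in rad: 0 = off, leaning 0.45 from upright to the box's -x side; 0.9 = on, leaning as far to +x; 0.45 = upright, unstable: a spring snaps it to the side it is on. About 2.5 N at the tip starts it moving, less near the centre
- main_lever_tip (a point): centre of the ball at the tip of the long main lever; moves with it
- left_lever_tip (a point): centre of the ball at the tip of the short lever at the box's +y end; moves with it
- right_lever_tip (a point): centre of the ball at the tip of the short lever at the box's -y end; moves with it
- main_lever_pivot (a point): pivot of the main lever, fixed in the box at x 0, y 0, 48 mm above the desk; axes as the box's
- left_lever_pivot (a point): pivot of the short lever at box x 0, y +80 mm, 48 mm above the desk
- right_lever_pivot (a point): pivot of the short lever at box x 0, y -80 mm, 48 mm above the desk
- lamp: white mushroom table lamp, 350 mm tall, 2 kg, round foot 104 mm wide, shade 200 mm wide from 200 mm up. Origin at the centre of its underside. Stands beyond one end of the box (its +y or its -y side): that end's short lever is the lamp's
- vase: small yellow bulb vase with a purple flower, 84 mm wide, 112 mm tall (240 mm with the flower), stands beyond the other end of the box than the lamp. Origin at the centre of its underside
- mug: blue mug, 80 mm wide, 90 mm tall, handle at its +y. Origin at the centre of its underside
- stapler: black and grey stapler lying on the desk, 130 mm (its x) by 34 mm, 48 mm high. Origin at the centre of its underside
Not all that is in view belongs to the job. Several things look just like the vase: the one meant starts farthest from the robot's base.

How it is judged:
By the outcome, as a careful person would: the job done as asked, in the order asked, and still so for the second after the job is handed in, with the robot touching nothing.
It also fails if it takes over 48 s, if anything falls off the work surface, if the arm or the gripper's body presses on something with over 40 N, if the wrist force passes 120 N, or if a joint passes its speed limit or range.

## Working session

There is one attempt and no reset: what is moved stays moved. The work goes in short steps, Python scripts to look and compute and a shell command to move; the robot and the scene stay as the last step left them, time stands still between calls to the robot, and variables do not carry over. Pictures are saved under pics/ and viewed, at most 10 in all, crops included, and the job is handed in when it is done.

```bash
mkdir -p pics
cat > h.py <<'E'
import cv2,numpy as np,json
from rig import ctrl
def cap(n,f):
    c=ctrl.capture(n); cv2.imwrite(f'pics/{f}.png',c['image'][:,:,::-1])
    np.savez(f'pics/{f}.npz',**{k:np.array(c[k]) for k in('fx','fy','cx','cy','R','t')}); return c
def ray(f,u,v,z):
    c=np.load(f'pics/{f}.npz'); R,t=c['R'],c['t']
    o=-R.T@t; d=R.T@np.array([(u-c['cx'])/c['fx'],(v-c['cy'])/c['fy'],1]); return o+d*(z-o[2])/d[2]
def proj(f,X):
    c=np.load(f'pics/{f}.npz'); p=c['R']@np.array(X)+c['t']; return p[0]/p[2]*c['fx']+c['cx'],p[1]/p[2]*c['fy']+c['cy']
E
python3 - <<'E'
from h import *
for n in('top','side'):
    c=cap(n,n+'0'); print(n,-c['R'].T@c['t'],c['R'])
s=ctrl.sense();print(s['eef_pos'],s['ee_rot'],s['force'],s['time_s'])
E
```

```text
top [ 141.85436311   18.10935669 1791.56183495] [[-0.0390849  -0.99923441  0.00172235]
 [-0.97895197  0.0379459  -0.20053214]
 [ 0.20031326 -0.00952388 -0.97968561]]
side [  306.3488968  -1086.82833032  1054.16739079] [[ 0.98392512 -0.1783804  -0.00847276]
 [-0.12338876 -0.64476724 -0.7543543 ]
 [ 0.12909906  0.74327359 -0.65641283]]
[ 202.37719998 -484.28141445  303.39790689] [-5.57670271e-04  9.80483582e-01  1.96600188e-01  3.45323296e-05] [ 0.14655204  0.39339313 -0.62740977] 0.1
```

View pics/top0.png

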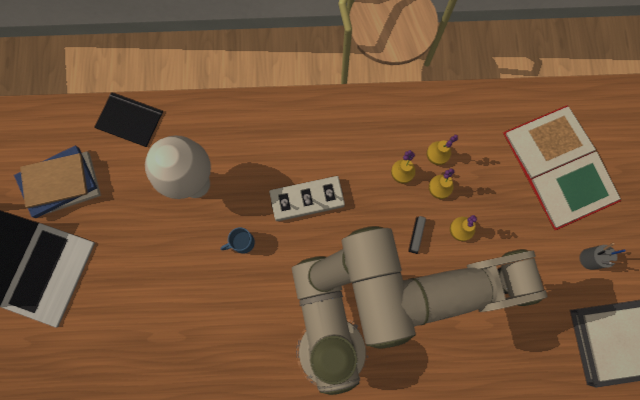

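View pics/side0.png

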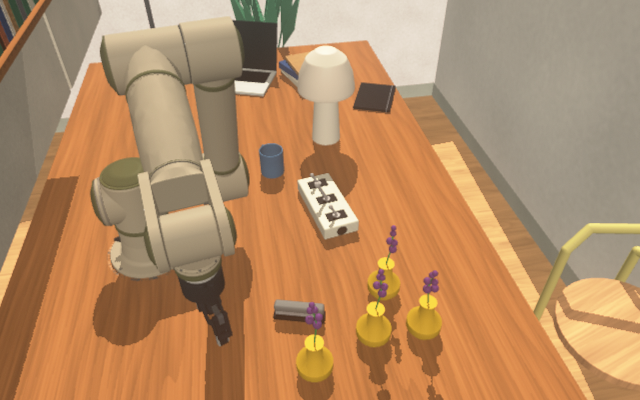

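The lamp stands beyond the box's left (+y) end and the vases are on the right. In the top view the box centre is about (308,199) and the lamp is at (178,168). I'll zoom in on the box.

Run:
```python
from h import *
a=cv2.imread('pics/top0.png')[168:232,260:360]; b=cv2.imread('pics/side0.png')[165:245,290:365]
a=cv2.resize(a,None,fx=5,fy=5,interpolation=3);b=cv2.resize(b,None,fx=3.75,fy=4,interpolation=3)
b=cv2.resize(b,(300,320))
cv2.imwrite('pics/z0.png',np.hstack([a,b]))
```

```text
(no output)
```

View pics/z0.png

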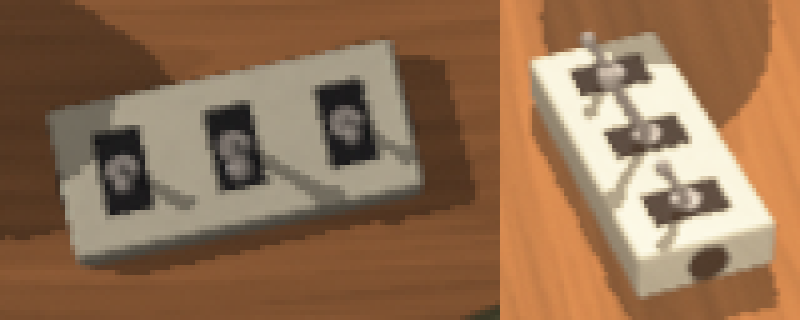

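Run:
```python
from h import *
P=[ray('top0',259.9+u/5,167.9+v/5,45.5) for u,v in((124,171),(235,147),(346,124))]
C=[ray('top0',259.9+u/5,167.9+v/5,45) for u,v in((48,110),(390,40),(422,187),(78,255))]
print(np.round(P,1));print(np.round(C,1),np.mean(C,0))
S=[ray('side0',289.9+u/4,164.9+v/4,45.5) for u,v in((112,75),(148,134),(184,199))]
S=[ray('side0',289.9+u/4,164.9+v/4,45.5) for u,v in((611-500,75),(647-500,135),(685-500,200))]
print('side',np.round(S,1))
d=P[0]-P[2];print(np.linalg.norm(d),np.arctan2(-d[0],d[1]))
d=S[0]-S[2];print(np.linalg.norm(d),np.arctan2(-d[0],d[1]))
for a,b in((0,1),(3,2),(0,3),(1,2)):
  d=C[a]-C[b];print(np.linalg.norm(d),np.arctan2(-d[0],d[1]))
print(ray('top0',178,168,220),ray('top0',240,240,90))
```

```text
[[513.7 144.9  45.5]
 [527.9  66.6  45.5]
 [541.4 -12.   45.5]]
[[559.8 197.4  45. ]
 [601.4 -45.6  45. ]
 [494.3 -63.4  45. ]
 [455.3 178.3  45. ]] [527.67306482  66.66939841  45.        ]
side [[516.6 148.   45.5]
 [530.9  70.3  45.5]
 [544.6  -7.8  45.5]]
159.30743244761985 0.17505029099369163
158.3305985811756 0.1771526803099531
246.57752427903918 0.16943226557979157
244.78963918095235 0.15999708333075288
106.25185056196136 -1.389847554585961
108.55592882192357 -1.406662348785466
[601.13647741 470.51774777 220.        ] [379.78794167 294.85387399  90.        ]
```

Box centre is about (529,68), yaw about +0.175. The plate spacing measures 79–80 mm, which agrees with the 80 mm given. Next I move to 80 mm on the robot side of the main lever, staying high, with the fingers shut and tool x turned to the box's x.

```bash
python3 -m creep '[[[9.9,21.5,0,0,0,-2.5],[9.9,21.5,0,0,0,-2.5],[9.9,21.5,0,0,0,-2.5],[9.9,21.5,0,0,0,-2.5],[9.9,21.5,0,0,0,-2.5],[9.9,21.5,0,0,0,-2.5],[9.9,21.5,0,0,0,-2.5],[9.9,21.5,0,0,0,-2.5],[9.9,21.5,0,0,0,-2.5],[9.9,21.5,0,0,0,-2.5],[9.9,21.5,0,0,0,-2.5],[9.9,21.5,0,0,0,-2.5],[9.9,21.5,0,0,0,-2.5],[9.9,21.5,0,0,0,-2.5],[9.9,21.5,0,0,0,-2.5],[9.9,21.5,0,0,0,-2.5],[9.9,21.5,0,0,0,-2.5],[9.9,21.5,0,0,0,-2.5],[9.9,21.5,0,0,0,-2.5],[9.9,21.5,0,0,0,-2.5]]]' 0
```

```text
time_s: 1.77
eef_pos: [449.7, 52.0, 304.0]
ee_rot: [0.0, 0.996, 0.088, 0.0]
force: [-0.3, 0.1, -0.3]
grip_width: -0.003
grip_force: 0.0
```

```bash
python3 -m creep '[[[0,0,-1.5,0,0,0],[0,0,-3,0,0,0],[0,0,-4.5,0,0,0],[0,0,-5.4,0,0,0],[0,0,-5.4,0,0,0],[0,0,-5.4,0,0,0],[0,0,-5.4,0,0,0]]]'
python3 - <<'E'
from h import *
cap('side','s1');cap('top','t1')
s=ctrl.sense();print(s['eef_pos'],s['force'])
tip=np.array(s['eef_pos'])-[0,0,73]
print(proj('s1',tip),proj('t1',tip))
b=np.array([np.cos(.175),np.sin(.175)]);y=np.array([-b[1],b[0]]);o=np.array([529,68])
for k,L,off in(('m',68,0),('l',42,80)):
  p=o+y*off-b*L*np.sin(.45); X=[*p,48+L*np.cos(.45)];print(k,X,proj('s1',X),proj('t1',X))
a=cv2.imread('pics/s1.png')[130:250,230:380]
cv2.imwrite('pics/z1.png',cv2.resize(a,None,fx=5,fy=5,interpolation=3))
E
```

```text
time_s: 2.35
eef_pos: [450.7, 52.6, 170.6]
ee_rot: [0.0, 0.996, 0.088, 0.001]
force: [-0.3, 0.0, 0.2]
grip_width: -0.003
grip_force: 0.0
[450.68688549  52.82384105 170.64160748] [ 0.43649762 -0.13626377  0.41620955]
(np.float64(301.2300015065346), np.float64(192.3665886097277)) (np.float64(311.1525778164165), np.float64(216.12093702628385))
m [np.float64(499.87409686351646), np.float64(62.850289343817316), np.float64(109.23040295998203)] (np.float64(316.9196647309563), np.float64(185.26647860654361)) (np.float64(307.6103118528506), np.float64(201.3036188352049))
l [np.float64(497.08182058468424), np.float64(143.59741947181124), np.float64(85.81877829881243)] (np.float64(311.6054900581784), np.float64(175.21348023544968)) (np.float64(284.2707323513594), np.float64(204.4127056545659))
```

View pics/z1.png

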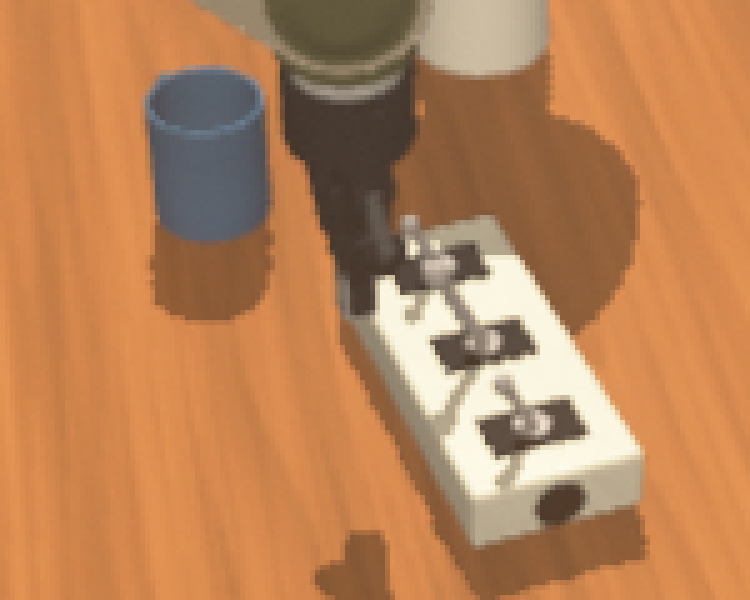

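The side view shows the main lever's ball at about (317,184) and the left lever's at (311.5,175), both within 2 px of prediction. The fingertip matches too. Now I push the main lever.

```bash
python3 -m creep '[[[0.5,0.12,-0.1,0,0,0],[0.9,0.2,-0.1,0,0,0],[1.2,0.25,-0.1,0,0,0],[1.4,0.29,-0.1,0,0,0],[1.6,0.32,-0.1,0,0,0],[1.8,0.36,-0.1,0,0,0],[2.0,0.39,-0.1,0,0,0],[2.2,0.43,-0.1,0,0,0],[2.4,0.46,-0.1,0,0,0]]]'
```

```text
time_s: 3.2
eef_pos: [510.5, 64.7, 166.4]
ee_rot: [-0.0, 0.996, 0.089, 0.0]
force: [-1.1, 0.2, 0.9]
grip_width: 0.0
grip_force: 0.1
```

```bash
python3 -m creep '[[[0.2,0.04,0,0,0,0],[0.35,0.06,0,0,0,0],[0.5,0.09,0,0,0,0],[0.65,0.12,0,0,0,0],[0.65,0.12,0,0,0,0],[0.65,0.12,0,0,0,0]]]'
python3 - <<'E'
from h import *
s=ctrl.sense();print(s['eef_pos'],s['force'])
cap('side','s2');a=cv2.imread('pics/s2.png')[130:250,230:380]
cv2.imwrite('pics/z2.png',cv2.resize(a,None,fx=5,fy=5,interpolation=3))
E
```

```text
time_s: 3.7
eef_pos: [526.2, 67.6, 166.3]
ee_rot: [-0.0, 0.996, 0.089, -0.0]
force: [0.1, 0.9, -0.7]
grip_width: -0.0
grip_force: 0.0
[526.20980474  67.61503462 166.30869626] [ 0.07418697  0.91029594 -0.65818772]
```

View pics/z2.png

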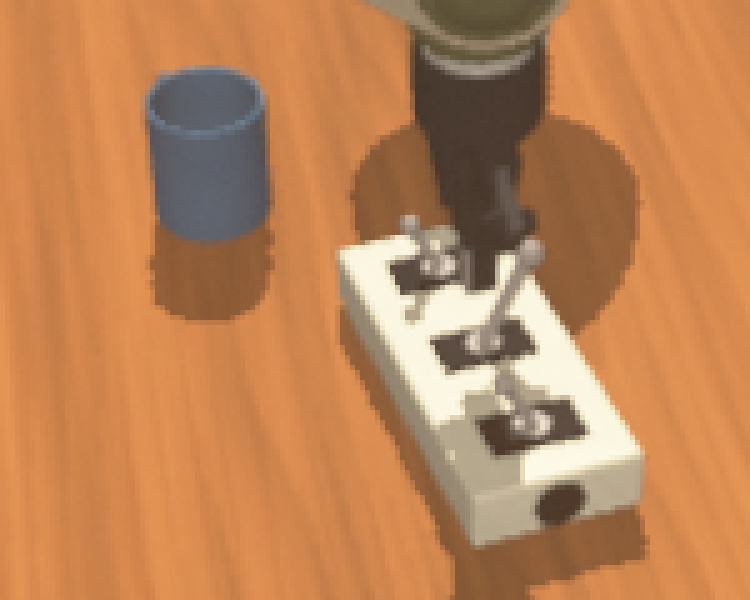

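The main lever's ball is now at zoom (532,250), leaning to +x, so it snapped over. The box hasn't moved. I'll back off and shift over to the left lever.

```bash
python3 -m creep '[[[-0.5,-0.09,0,0,0,0],[-1.5,-0.27,0,0,0,0],[-2.5,-0.44,0,0,0,0],[-3.05,-0.54,0,0,0,0],[-3.05,-0.54,0,0,0,0],[-3.1,0.5,0,0,0,0],[-3.15,1.6,0,0,0,0],[-3.2,2.7,0,0,0,0],[-3.2,2.7,-0.4,0,0,0],[-3.2,2.7,-0.75,0,0,0],[-3.2,2.7,-0.75,0,0,0],[-3.2,2.7,-0.75,0,0,0],[-3.2,2.7,-0.75,0,0,0]]]'
```

```text
time_s: 4.83
eef_pos: [446.6, 134.5, 147.8]
ee_rot: [0.0, 0.996, 0.088, 0.0]
force: [-0.1, 0.5, -1.1]
grip_width: 0.002
grip_force: 0.0
```

```bash
python3 -m creep '[[[0.5,0.09,0,0,0,0],[0.9,0.16,0,0,0,0],[1.2,0.21,0,0,0,0],[1.4,0.25,0,0,0,0],[1.6,0.28,0,0,0,0],[1.8,0.32,0,0,0,0],[2.0,0.35,0,0,0,0],[2.2,0.39,0,0,0,0],[2.35,0.42,0,0,0,0],[2.5,0.45,0,0,0,0],[2.5,0.45,0,0,0,0],[2.5,0.45,0,0,0,0]]]'
python3 - <<'E'
from h import *
cap('side','s3');a=cv2.imread('pics/s3.png')[130:250,230:380]
cv2.imwrite('pics/z3.png',cv2.resize(a,None,fx=5,fy=5,interpolation=3))
E
```

```text
time_s: 5.83
eef_pos: [508.7, 146.4, 147.5]
ee_rot: [-0.0, 0.996, 0.089, -0.0]
force: [0.2, 0.1, 0.1]
grip_width: -0.003
grip_force: 0.0
```

View pics/z3.png

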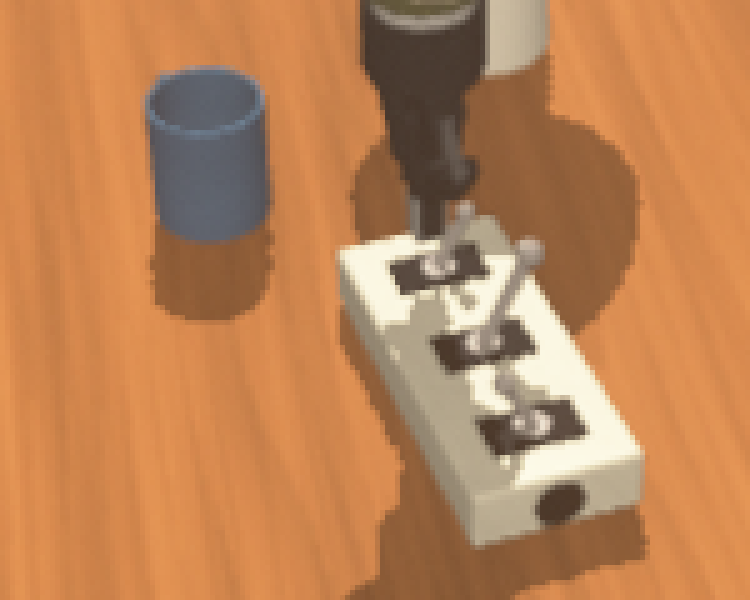

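The left lever has snapped over too, with its ball at zoom (465,210) leaning to +x. The right lever is still off and the box hasn't moved. I'll retreat, raise the arm and check once more.

```bash
python3 -m creep '[[[-0.5,-0.09,0,0,0,0],[-1.5,-0.27,0,0,0,0],[-2.5,-0.45,0,0,0,0],[-2.8,-0.5,0,0,0,0],[-2.8,-0.5,1,0,0,0],[-2.8,-0.5,2.5,0,0,0],[-2.8,-0.5,4,0,0,0],[-2.8,-0.5,5,0,0,0],[-2.8,-0.5,5,0,0,0],[-2.8,-0.5,5,0,0,0],[-2.8,-0.5,5,0,0,0]]]'
python3 - <<'E'
from h import *
cap('side','s4')
E
```

```text
time_s: 6.8
eef_pos: [438.4, 133.8, 271.8]
ee_rot: [-0.0, 0.996, 0.089, -0.001]
force: [0.7, -0.6, -1.3]
grip_width: -0.0
grip_force: 0.0
```

View pics/s4.png

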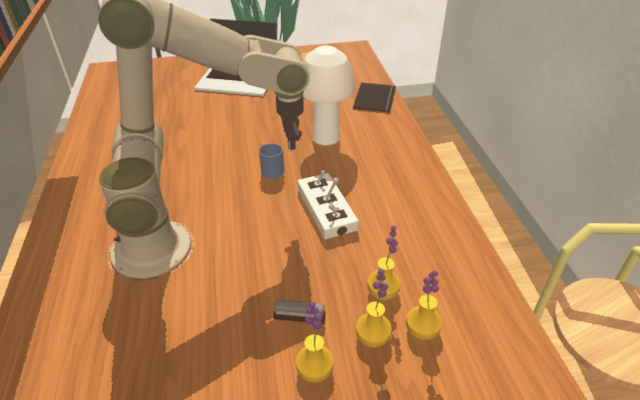

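The arm is clear at about (290,140). The main lever (333,180) and left lever (323,172) lean to +x, and everything else is where it started.

```bash
python3 -c "
from rig import ctrl
print(ctrl.finish_job())"
```

```text
the job is handed in; nothing more can be done
None
```

I pushed the main lever on first, then the left lever on the lamp's side; the last pictures show both over, the right lever still off, and the box, lamp, vase, mug and stapler unmoved; I handed the job in after about 7 s.

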